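# Open the block carrier, fill its empty pockets, lock the bayonet lid

### The arm

A 7-joint arm with a two-finger parallel gripper is mounted at the origin on a cart in front of the work surface, level with it; the furniture and walls round the work are solid. World frame = base frame: x ahead of the robot, y to its left, z up, the work surface at z = 0. Lengths are in m, angles in rad, forces in N, time in s.
With the tool pointing down it reaches from about 0.425 to 0.95 m from the base axis. Payload 16.7 kg.
Tool frame: the origin (TCP) lies midway between the tips of the shut fingers; the grasp point (between the pads) lies 19 mm behind it; x points along the fingers, z is the direction in which the jaws open and shut, and the axes are right-handed (so a half turn about x gives the same grasp; the last joint's range is limited). The gripper opens to 94 mm and grips with 3 to 60 N. Pads are 16 mm wide; open, the fingers measure 119 mm over their backs; the gripper's body (75 mm by 177 mm) begins 78 mm behind the grasp point.
Start: joints at [-1.331, 0.426, 0.074, 1.606, -0.034, 1.111, -0.067], TCP at [0.256, 0.625, 0.205] pointing down, gripper open.
Joint ranges: [-2.85, 2.85], [-0.5, 2.14], [-1.23, 1.37], [0.21, 2.46], [-1.02, 4.16], [0.16, 2.05], [-2.73, 2.73]. Speed limits (rad/s): [1.89, 1.89, 2.39, 2.39, 3.01, 3.01, 3.01].

### API

Orientations are given as a unit quaternion [w, x, y, z].
In Python, from cell import * gives the robot as it stands.
- The arm moves only by the tool move_arm, never from a script. Its argument "rows" is a list of rows, each a list of 3 entries, a list of its own where there are three numbers: the turn, a rotation vector about the tool's x, y, z in degrees, then the shift along the tool's x, y, z in cm, then the finger opening in cm, from 0 to 9.4. A call has 1 to 8 rows; each row is the pose to reach, as a shift and turn from the pose commanded when the call began, along the tool's axes at that moment; what a row does not reach only later rows make up. A row lasts 1/12 s, in which the tool goes at most 41.7 mm and 7.16 degrees, less where a joint would pass 70% of its speed; a pose out of reach is approached as far as the arm can. A call with a gripper value outside its range is refused whole. The fingers move at their own pace and stop on an object; "newtons" is the grip in N (left out, the last holds). Time passes only in rows, so rows that repeat a pose let the fingers close. It gives the time, the measured TCP pose, the force and the opening at its end, in the units of the state.
- observe(): the state, without advancing time (a new reading comes with each control period).
- read_camera(name): name is "scene" or "top" or "wrist"; returns the picture (480x640x3 uint8, blue, green, red); there is no depth.
- camera_model(name): a dict with "camera_matrix" (3x3 intrinsics, pixels), "distortion" ([k1, k2, p1, p2, k3] as OpenCV has them; the pictures are not rectified), "rvec" (rotation vector, rad) and "tvec" (3), from world to camera coordinates, as OpenCV has them. Camera axes: x right, y down, z forward; pixel columns grow to the right and rows downward; lengths in m; the calibration is good to about 2 mm. A picture is of the moment at which its call begins: read the wrist's pose just before it. camera_model takes no time and is no camera call; for the wrist camera it gives the pose at the moment of the call.
- job_done(): hands the job in, once; it reports no verdict.
The state is a dict: "t": time; "qpos": joint angles; "dq": joint speeds; "joint_efforts": joint torques, N m; "tool_pos": TCP position; "ee_rot": TCP orientation; "force": force on the tool from outside, world axes, zero at the start; "ft_torque": the same for the moment, N m; "grip_width": finger opening in m.
Only numpy, scipy, OpenCV 4.12 (cv2) and the standard library are available. Lean on these libraries where they do the work, as an engineer would, in place of code of your own. Each camera call takes 0.05 s, during which the arm holds its last target. There are 200 camera calls.

### The job

Top up the round block carrier: push its lid down against the spring, turn it a quarter turn anticlockwise, lift it off and set it on the ribbed rubber mat. Lay a steel block from the black tray flat in each empty pocket, leaving alone the blocks already there and the black plastic block among the spares. Then lock the lid again: grip in line with the crossbar, push it down, turn it a quarter turn clockwise and let it rise into its seat.

Things in the scene. Friction and masses are not known exactly. Their poses are not given: they have to be found in the camera images.
- carrier: Round block carrier fixed to the bench: base plate 180 mm across, 10 mm thick; origin at the centre of its underside, z up. Six pockets in a ring, centres 62 mm from the middle, 25 mm (radial) x 51 mm (tangential), floor 10 mm and wall tops 20 mm above the bench. A block lies in one with its length tangential, its top 30 mm above the bench. A post with a crossbar stands in the middle.
- pocket0 (a point): Pocket at 30 degrees from the carrier's x axis: where the centre of a block seated in it lies (20 mm above the bench); axes as the carrier's.
- pocket1 (a point): Pocket at 90 degrees from the carrier's x axis: where the centre of a block seated in it lies (20 mm above the bench); axes as the carrier's.
- pocket2 (a point): Pocket at 150 degrees from the carrier's x axis: where the centre of a block seated in it lies (20 mm above the bench); axes as the carrier's.
- pocket3 (a point): Pocket at 210 degrees from the carrier's x axis: where the centre of a block seated in it lies (20 mm above the bench); axes as the carrier's.
- pocket4 (a point): Pocket at 270 degrees from the carrier's x axis: where the centre of a block seated in it lies (20 mm above the bench); axes as the carrier's.
- pocket5 (a point): Pocket at 330 degrees from the carrier's x axis: where the centre of a block seated in it lies (20 mm above the bench); axes as the carrier's.
- post_top (a point): Top of the crossbar at the middle of the carrier, 32 mm above the bench; axes as the carrier's. The crossbar is fixed and round: 10 mm thick, 36 mm long along the carrier's x axis, 22 to 32 mm above the bench. Below it a black spring pad 54 mm across surrounds the post.
- pad (a joint): Spring pad under the crossbar, in m, growing as it is pressed down: -0.003 free (pad top 20 mm above the bench), 0 with the lid locked, 0.007 with the lid bottomed. Spring force about 5 N free, 7 N at 0 and 0.65 N more per mm.
- lid_grip (a point): Middle of the lid's black bar grip, 43 mm above the lid's underside. The grip is 60 mm long along the lid's x axis, 18 mm thick along y, from 27 to 59 mm above the underside. The lid is loose, about 0.22 kg: a disc 156 mm across (22 to 27 mm above the underside) on a square hub 54 x 54 x 22 mm on which it stands. z up.
- lid_base (a point): Centre of the lid's underside: 17 mm above the bench when locked (as at the start), grip square across the crossbar. Pressed below 14 mm (8 to 10 N; bottoms at 10) it turns, between stops, a quarter turn: anticlockwise from above frees it, clockwise locks it. A slot 42 x 15 mm along the grip passes the crossbar (either way round, 2.5 mm play); it meets the pad at 20 mm.
- rest_top (a point): Middle of the top of a black ribbed rubber mat, 120 x 120 x 4 mm, fixed on the bench: the place to set the lid down.
- R0_c (a point): A block that may already be in the carrier at the start (absent in some starts): bare ground-steel block 20 x 45 x 20 mm (about 0.14 kg); the point is its centre, its own y axis runs along the 45 mm length. It lies in pocket0.
- R1_c (a point): A block that may already be in the carrier at the start (absent in some starts): bare ground-steel block 20 x 45 x 20 mm (about 0.14 kg); the point is its centre, its own y axis runs along the 45 mm length. It lies in pocket1.
- R2_c (a point): A block that may already be in the carrier at the start (absent in some starts): bare ground-steel block 20 x 45 x 20 mm (about 0.14 kg); the point is its centre, its own y axis runs along the 45 mm length. It lies in pocket2.
- R3_c (a point): A block that may already be in the carrier at the start (absent in some starts): bare ground-steel block 20 x 45 x 20 mm (about 0.14 kg); the point is its centre, its own y axis runs along the 45 mm length. It lies in pocket3.
- R4_c (a point): A block that may already be in the carrier at the start (absent in some starts): bare ground-steel block 20 x 45 x 20 mm (about 0.14 kg); the point is its centre, its own y axis runs along the 45 mm length. It lies in pocket4.
- R5_c (a point): A block that may already be in the carrier at the start (absent in some starts): bare ground-steel block 20 x 45 x 20 mm (about 0.14 kg); the point is its centre, its own y axis runs along the 45 mm length. It lies in pocket5.
- S0_c (a point): A spare, lying at the start in the fixed black tray (127 x 178 mm, floor 2 mm thick, walls 23 mm high), some 28 mm from the next block and 25 mm from the wall on its long sides: bare ground-steel block 20 x 45 x 20 mm (about 0.14 kg); the point is its centre, its own y axis runs along the 45 mm length. 
- S1_c (a point): A spare, lying at the start in the fixed black tray (127 x 178 mm, floor 2 mm thick, walls 23 mm high), some 28 mm from the next block and 25 mm from the wall on its long sides: bare ground-steel block 20 x 45 x 20 mm (about 0.14 kg); the point is its centre, its own y axis runs along the 45 mm length. 
- S2_c (a point): A spare, lying at the start in the fixed black tray (127 x 178 mm, floor 2 mm thick, walls 23 mm high), some 28 mm from the next block and 25 mm from the wall on its long sides: bare ground-steel block 20 x 45 x 20 mm (about 0.14 kg); the point is its centre, its own y axis runs along the 45 mm length. 
- S3_c (a point): A spare, lying at the start in the fixed black tray (127 x 178 mm, floor 2 mm thick, walls 23 mm high), some 28 mm from the next block and 25 mm from the wall on its long sides: bare ground-steel block 20 x 45 x 20 mm (about 0.14 kg); the point is its centre, its own y axis runs along the 45 mm length. 
- S4_c (a point): A spare, lying at the start in the fixed black tray (127 x 178 mm, floor 2 mm thick, walls 23 mm high), some 28 mm from the next block and 25 mm from the wall on its long sides: bare ground-steel block 20 x 45 x 20 mm (about 0.14 kg); the point is its centre, its own y axis runs along the 45 mm length. 
- odd_block_c (a point): A black plastic block 26 x 34 x 18 mm lying in the tray among the spares; the point is its centre. A bystander.
Things that resemble listed ones, but are neither listed nor needed, are in the scene too. Leave any pink look-alike of the part that bears lid_grip alone.

How it is judged:
By the outcome, as a careful person would: the job done as asked, in the order asked, and still so for the second after the job is handed in, with the robot touching nothing.
Of R0, R1, R2, R3, R4, R5 only 1 to 3 are there at a start; the rules pass over those that are not, and their reading is None.
At some moment in a run one of lid may be knocked a few centimetres aside while the robot is not near it.
Once in a run the grip may slacken for a moment while it holds something.
It also fails if it takes over 210 s, if anything falls off the work surface, if the arm or the gripper's body presses on something with over 40 N, if the wrist force passes 120 N, or if a joint passes its speed limit or range.

## Working session

There is one attempt and no reset: what is moved stays moved. The work goes in short steps, Python scripts to look and compute and a tool call to move; the robot and the scene stay as the last step left them, time stands still between calls to the robot, and variables do not carry over. Pictures are saved under pics/ and viewed, about 12 in all and at most 16, crops included, and the job is handed in when it is done.

Besides the shell and the picture viewer there is one more tool, called after "Call:" as name(argument=value, ...), one argument or row to a line, values as JSON. move_arm: Moves the arm, as the interface text tells. Its arguments: {"type":"object","properties":{"rows":{"type":"array"},"newtons":{"type":"number"}},"required":["rows"]}

```bash
ls; mkdir -p pics
python3 - <<'E'
from cell import *
import cv2
s=observe();print({k:np.round(v,3).tolist() if 0 else v for k,v in s.items()} if 0 else s)
for n in("top","scene"):
    cv2.imwrite(f"pics/{n}0.png",read_camera(n))
    print(n,camera_model(n))
E
```

```text
pics
{'t': 0.0, 'qpos': array([-1.33149806,  0.42670966,  0.07388717,  1.6066133 , -0.03408865,
        1.11078122, -0.06714136]), 'dq': array([-5.80286851e-04,  8.16466384e-05, -7.21282078e-04,  1.56138457e-03,
        1.98648948e-03,  6.31233972e-04, -1.18091232e-03]), 'joint_efforts': array([-3.55539923e-04, -9.35815644e+01,  3.66656005e+00, -4.54201341e+01,
       -4.88790928e-02,  2.02274916e-02,  7.01179616e-06]), 'tool_pos': array([0.2557658 , 0.62419716, 0.20478883]), 'ee_rot': array([ 0.58684738, -0.3942432 ,  0.58753321,  0.39368412]), 'force': array([-0.09961859,  0.35498654,  0.09447354]), 'ft_torque': array([-2.77263183e-03, -3.74454066e-02, -8.79832669e-05]), 'grip_width': 0.09399789585593699}
top {'camera_matrix': array([[503.18295088,   0.        , 314.37507849],
       [  0.        , 503.18295088, 232.65838282],
       [  0.        ,   0.        ,   1.        ]]), 'distortion': array([-0.0559014,  0.       ,  0.       ,  0.       ,  0.       ]), 'rvec': array([ 2.21241615, -2.15107649,  0.10251181]), 'tvec': array([0.25133959, 0.5381834 , 1.56105831])}
scene {'camera_matrix': array([[526.70414109,   0.        , 321.91073204],
       [  0.        , 526.70414109, 240.69262912],
       [  0.        ,   0.        ,   1.        ]]), 'distortion': array([-0.00724544,  0.        ,  0.        ,  0.        ,  0.        ]), 'rvec': array([ 2.06651418, -0.58573964,  0.3426643 ]), 'tvec': array([-0.30135208,  0.31952504,  0.89133994])}
```

View pics/top0.png

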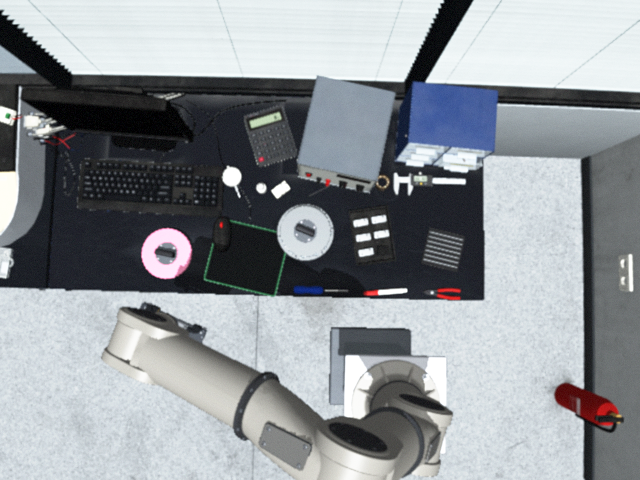

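View pics/scene0.png

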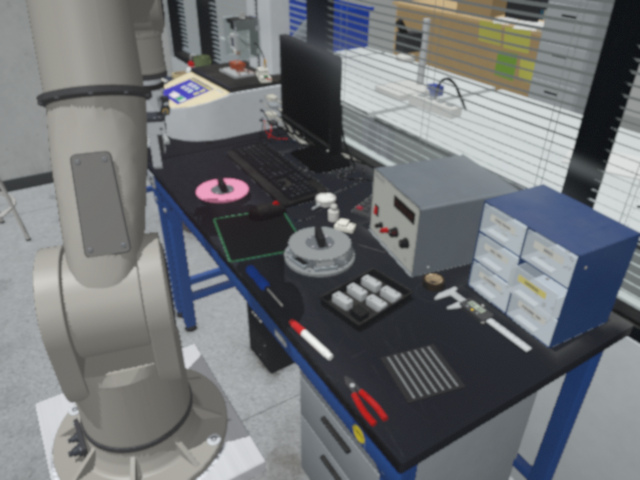

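Lid on the carrier: grey disc at (305,232). The pink disc at (165,253) is the look-alike. The tray is at (373,235). The ribbed mat is at (443,250), and the plain green-edged mat at (245,257) is not the one meant. I'll confirm with a crop.

```bash
cat > h.py <<'E'
from cell import *
import cv2, numpy as np
from scipy.spatial.transform import Rotation as R
def ray(cm,uv,z):
    K,d=cm["camera_matrix"],cm["distortion"]
    p=cv2.undistortPoints(np.array(uv,float).reshape(-1,1,2),K,d).reshape(-1,2)
    Rm=cv2.Rodrigues(cm["rvec"])[0]; C=-Rm.T@cm["tvec"]
    D=np.c_[p,np.ones(len(p))]@Rm
    return C+D*((np.broadcast_to(z,len(p))-C[2])/D[:,2])[:,None]
def proj(cm,P): return cv2.projectPoints(np.array(P,float).reshape(-1,1,3),cm["rvec"],cm["tvec"],cm["camera_matrix"],cm["distortion"])[0].reshape(-1,2)
def pose():
    s=observe(); q=s["ee_rot"]; return s,s["tool_pos"],R.from_quat(np.r_[q[1:],q[0]])
def target(p,yaw,base=None):
    """shift(cm, tool axes) and turn(deg rotvec) to tool-down pose: jaws (tool z) along world yaw deg (mod 180 nearest)"""
    s,t,r=pose(); best=None
    for k in(0,180):
        a=np.radians(yaw+k); z=np.array([np.cos(a),np.sin(a),0]); x=np.array([0,0,-1.]); y=np.cross(z,x)
        rt=R.from_matrix(np.c_[x,y,z]); rv=(r.inv()*rt).as_rotvec(degrees=True)
        if best is None or np.linalg.norm(rv)<np.linalg.norm(best): best=rv
    print("t",round(s["t"],2),"tcp",t.round(4),"turn",best.round(2),"shift cm",(r.inv().apply(np.array(p)-t)*100).round(2))
def crop(n,name,x0,y0,x1,y1,k):
    im=read_camera(n)[y0:y1,x0:x1]; cv2.imwrite(f"pics/{name}.png",cv2.resize(im,None,fx=k,fy=k,interpolation=cv2.INTER_CUBIC))
E
python3 - <<'E'
from h import *
crop("top","c1",270,190,470,290,4)
s,t,r=pose();print(r.as_matrix().round(3))
cm=camera_model("top")
print(ray(cm,[(305,232),(373,235),(443,250)],[.04,.02,.004]).round(3))
E
```

```text
[[-0.    -0.925  0.379]
 [-0.001  0.379  0.925]
 [-1.    -0.    -0.001]]
[[ 0.531  0.296  0.04 ]
 [ 0.529  0.081  0.02 ]
 [ 0.489 -0.146  0.004]]
```

View pics/c1.png

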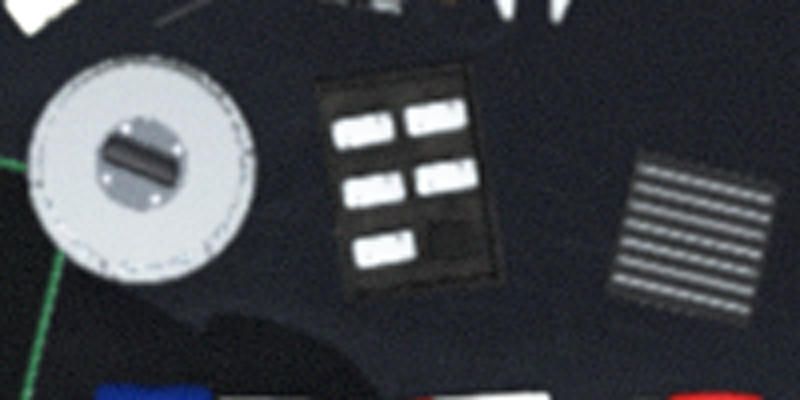

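Run:
```python
from h import *
cm=camera_model("top")
f=lambda u:[(270+a/4-.375,190+b/4-.375) for a,b in u]
g=ray(cm,f([(103,147),(182,172),(142,163)]),.074);d=ray(cm,f([(142,170)]),.044);print(g.round(4),d.round(4))
b=ray(cm,f([(364,131),(436,118),(373,190),(446,177),(385,249),(456,240)]),.022);print(b.round(4))
m=ray(cm,f([(640,153),(778,190),(748,325),(610,288)]),.004);print(m.round(4),m.mean(0).round(4))
v=g[1]-g[0];a=np.degrees(np.arctan2(v[1],v[0]));print("bar",a)
target(np.r_[d[0,:2],.25],a+90)
w=camera_model("wrist");print(w["camera_matrix"][0,0]);Rm=cv2.Rodrigues(w["rvec"])[0];print("cam pos",-Rm.T@w["tvec"],"axes",Rm.round(2))
```

```text
[[0.544  0.3251 0.074 ]
 [0.5266 0.2645 0.074 ]
 [0.5326 0.2951 0.074 ]] [[0.5298 0.2953 0.044 ]]
[[0.5676 0.1214 0.022 ]
 [0.5796 0.0647 0.022 ]
 [0.5211 0.1134 0.022 ]
 [0.533  0.056  0.022 ]
 [0.475  0.1031 0.022 ]
 [0.4836 0.0473 0.022 ]]
[[ 0.5583 -0.102   0.004 ]
 [ 0.5317 -0.2137  0.004 ]
 [ 0.4233 -0.19    0.004 ]
 [ 0.4498 -0.0789  0.004 ]] [ 0.4908 -0.1462  0.004 ]
bar -105.98937651405863
t 0.15 tcp [0.2558 0.6243 0.205 ] turn [ 8.371e+01 -4.000e-02  4.000e-02] shift cm [ -4.48 -37.83 -20.06]
384.89976053641743
cam pos [0.17987018 0.65604826 0.38433274] axes [[ 0.38  0.93 -0.  ]
 [ 0.89 -0.36  0.28]
 [ 0.26 -0.11 -0.96]]
```

Call:
move_arm(
  rows=[
    [[83.7,0,0],[-3,-37.8,-20.1],9.4],
    [[83.7,0,0],[-3,-37.8,-20.1],9.4],
    [[83.7,0,0],[-3,-37.8,-20.1],9.4],
    [[83.7,0,0],[-3,-37.8,-20.1],9.4],
    [[83.7,0,0],[-3,-37.8,-20.1],9.4],
    [[83.7,0,0],[-3,-37.8,-20.1],9.4],
    [[83.7,0,0],[-3,-37.8,-20.1],9.4],
    [[83.7,0,0],[-3,-37.8,-20.1],9.4],
  ],
)

```text
t: 0.82
tool_pos: [0.4692, 0.367, 0.2289]
ee_rot: [0.704, -0.062, 0.704, 0.062]
force: [0.9, 1.2, -0.6]
grip_width: 0.0943
```

Run:
```python
from h import *
target((.53,.2953,.235),-16)
```

```text
t 0.82 tcp [0.4692 0.367  0.2289] turn [ 2.608e+01 -1.000e-02 -1.000e-02] shift cm [-0.61 -8.12  4.73]
```

Call:
move_arm(
  rows=[
    [[26.1,0,0],[-0.6,-8.1,4.7],9.4],
    [[26.1,0,0],[-0.6,-8.1,4.7],9.4],
    [[26.1,0,0],[-0.6,-8.1,4.7],9.4],
    [[26.1,0,0],[-0.6,-8.1,4.7],9.4],
    [[26.1,0,0],[-0.6,-8.1,4.7],9.4],
    [[26.1,0,0],[-0.6,-8.1,4.7],9.4],
  ],
)

```text
t: 1.32
tool_pos: [0.5289, 0.2979, 0.2345]
ee_rot: [0.701, 0.095, 0.701, -0.095]
force: [0.8, -0.2, 0.2]
grip_width: 0.0939
```

Run:
```python
from h import *
target((.53,.2953,.235),-16); print(observe()["qpos"].round(2), observe()["force"])
cm=camera_model("wrist"); im=read_camera("wrist"); cv2.imwrite("pics/w1.png",im); np.save("w1.npy",cm,allow_pickle=True)
```

```text
t 1.32 tcp [0.5289 0.2979 0.2345] turn [ 0.52 -0.02  0.02] shift cm [-0.05 -0.23  0.18]
[-1.01  0.31  0.5   1.75 -0.16  1.12 -0.73] [ 0.78344204 -0.19440855  0.21559295]
```

View pics/w1.png

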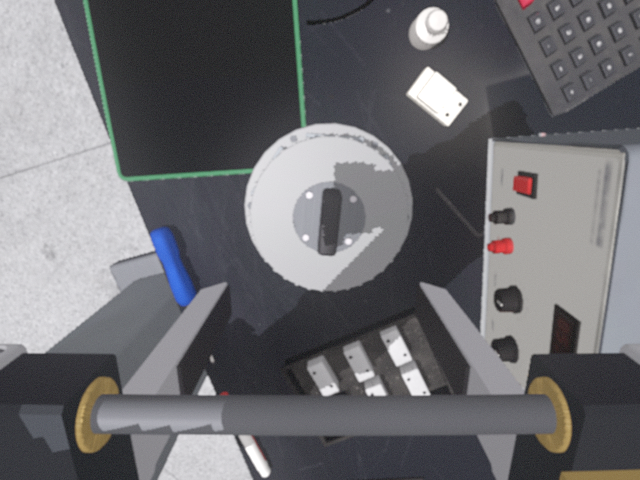

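Run:
```python
from h import *
cm=np.load("w1.npy",allow_pickle=True).item()
im=cv2.imread("pics/w1.png"); cv2.imwrite("pics/w1c.png",cv2.resize(im[110:310,230:430],None,fx=3,fy=3,interpolation=cv2.INTER_CUBIC))
print(ray(cm,[(329,207.5)],.042).round(4))
g=ray(cm,[(331,190),(328,250)],.076);print(g.round(4),g.mean(0));v=g[1]-g[0];print(np.degrees(np.arctan2(v[1],v[0])),np.linalg.norm(v))
```

```text
[[0.5373 0.3065 0.042 ]]
[[0.5443 0.3276 0.076 ]
 [0.5273 0.275  0.076 ]] [0.53580121 0.30134189 0.076     ]
-107.99686915310409 0.055308229004174876
```

View pics/w1c.png

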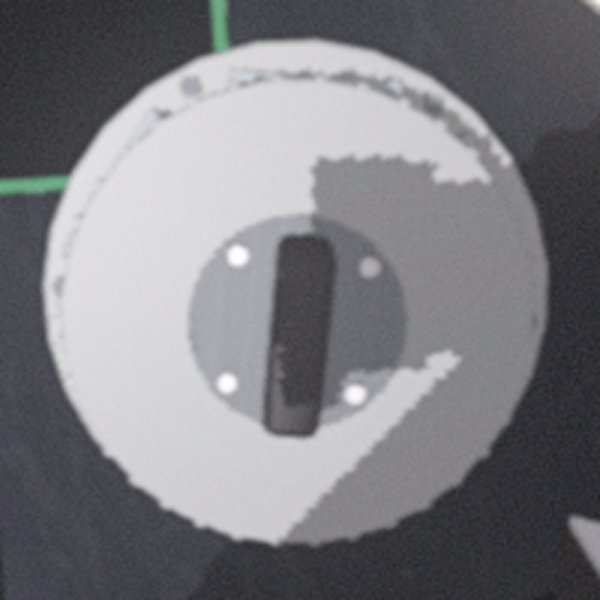

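Run:
```python
from h import *
cm=np.load("w1.npy",allow_pickle=True).item()
f=lambda u:[(230+a/3-.33,110+b/3-.33) for a,b in u]
s=ray(cm,f([(238,256),(370,267),(227,384),(355,395)]),.045);print(s.round(4),s.mean(0).round(4))
for a,b in((0,2),(1,3),(0,1),(2,3)):
    v=s[b]-s[a];print(np.degrees(np.arctan2(v[1],v[0])),np.linalg.norm(v))
g=ray(cm,f([(307,237),(296,404)]),.076);print(g.round(4),g.mean(0));v=g[1]-g[0];print(np.degrees(np.arctan2(v[1],v[0])),np.linalg.norm(v))
# outer plate edge 
e=ray(cm,f([(44,290),(548,290),(300,40),(280,545)]),.01);print(e.round(4))
target((*s.mean(0)[:2],.1),-17.4)
```

```text
[[0.522  0.324  0.045 ]
 [0.562  0.3093 0.045 ]
 [0.5067 0.284  0.045 ]
 [0.5467 0.269  0.045 ]] [0.5344 0.2966 0.045 ]
-110.9286907421716 0.042850463226876724
-110.87440720603858 0.04308081298613429
-20.251951709337135 0.042623917889452044
-20.561912083618193 0.04266263477946824
[[0.5455 0.3285 0.076 ]
 [0.529  0.2802 0.076 ]] [0.53724195 0.30436738 0.076     ]
-108.86467009194608 0.05108682749605047
[[0.4496 0.3257 0.01  ]
 [0.622  0.278  0.01  ]
 [0.5594 0.3834 0.01  ]
 [0.5042 0.2091 0.01  ]]
t 1.37 tcp [0.5287 0.2983 0.2345] turn [ 1.98 -0.02  0.02] shift cm [ 1.345e+01 -1.000e-02  6.000e-01]
```

Call:
move_arm(
  rows=[
    [[4.5,0,0],[4,0,0.6],5],
    [[4.5,0,0],[8,0,0.6],5],
    [[4.5,0,0],[12,0,0.6],5],
    [[4.5,0,0],[15,0,0.6],5],
    [[4.5,0,0],[17,0,0.6],5],
    [[4.5,0,0],[18,0,0.6],5],
    [[4.5,0,0],[18.5,0,0.6],5],
    [[4.5,0,0],[18.5,0,0.6],5],
  ],
)

```text
t: 2.03
tool_pos: [0.5347, 0.2964, 0.0495]
ee_rot: [0.696, 0.123, 0.696, -0.123]
force: [-0.3, 0.3, 0.2]
grip_width: 0.0503
```

Run:
```python
from h import *
target((.5342,.2967,.049),-20.3);print(observe()["force"])
```

```text
t 2.03 tcp [0.5347 0.2964 0.0495] turn [ 0.23 -0.03  0.03] shift cm [ 0.05  0.01 -0.06]
[-0.34545072  0.25045598  0.21648573]
```

Call:
move_arm(
  rows=[
    [[0,0,0],[0,0,0],0],
    [[0,0,0],[0,0,0],0],
    [[0,0,0],[0,0,0],0],
    [[0,0,0],[0,0,0],0],
    [[0,0,0],[0,0,0],0],
    [[0,0,0],[0,0,0],0],
  ],
  newtons=50,
)

```text
t: 2.53
tool_pos: [0.535, 0.2963, 0.0502]
ee_rot: [0.696, 0.124, 0.696, -0.124]
force: [-3.0, 0.3, 4.1]
grip_width: 0.0179
```

Call:
move_arm(
  rows=[
    [[0,0,0],[0.3,0,0],0],
    [[0,0,0],[0.6,0,0],0],
    [[0,0,0],[0.6,0,0],0],
    [[0,0,0],[0.6,0,0],0],
  ],
)

```text
t: 2.87
tool_pos: [0.5351, 0.2963, 0.0441]
ee_rot: [0.696, 0.124, 0.696, -0.124]
force: [-3.1, 0.1, 9.0]
grip_width: 0.0172
```

Run:
```python
from h import *
target((.5342,.2967,.049),-20.3);s=observe();print(s["force"],s["ft_torque"],s["grip_width"])
```

```text
t 2.87 tcp [0.5351 0.2963 0.0441] turn [ 0.13 -0.   -0.02] shift cm [-0.49  0.01 -0.1 ]
[-3.06919544  0.13046525  9.01937597] [-0.09812693  0.69334642 -0.00571153] 0.017216787376059934
```

Call:
move_arm(
  rows=[
    [[-6,0,0],[0,0,0],0],
    [[-12,0,0],[0,0,0],0],
    [[-18,0,0],[0,0,0],0],
    [[-24,0,0],[0,0,0],0],
    [[-30,0,0],[0,0,0],0],
    [[-36,0,0],[0,0,0],0],
    [[-42,0,0],[0,0,0],0],
    [[-48,0,0],[0,0,0],0],
  ],
)

```text
t: 3.53
tool_pos: [0.5359, 0.2965, 0.0446]
ee_rot: [0.687, -0.171, 0.685, 0.172]
force: [0.4, 0.4, 7.0]
grip_width: 0.0177
```

Run:
```python
from h import *
target((.5350,.2963,.0441),69.7);s=observe();print(s["force"],s["ft_torque"],s["grip_width"])
```

```text
t 3.53 tcp [0.5359 0.2965 0.0446] turn [-4.159e+01  1.100e-01  3.000e-02] shift cm [ 0.05  0.03 -0.09]
[0.37699261 0.42400899 7.01040397] [ 0.09550298 -0.04491284 -0.10049779] 0.01772454008969889
```

Call:
move_arm(
  rows=[
    [[-6,0,0],[0.05,0,0],0],
    [[-12,0,0],[0.05,0,0],0],
    [[-18,0,0],[0.05,0,0],0],
    [[-24,0,0],[0.05,0,0],0],
    [[-30,0,0],[0.05,0,0],0],
    [[-36,0,0],[0.05,0,0],0],
    [[-42,0,0],[0.05,0,0],0],
    [[-42,0,0],[0.05,0,0],0],
  ],
)

```text
t: 4.2
tool_pos: [0.5359, 0.2964, 0.0442]
ee_rot: [0.579, -0.407, 0.578, 0.407]
force: [-0.2, 0.7, 7.9]
grip_width: 0.0173
```

Run:
```python
from h import *
target((.5350,.2963,.0441),69.7);s=observe();print(s["force"],s["ft_torque"],s["grip_width"])
```

```text
t 4.2 tcp [0.5359 0.2964 0.0442] turn [0.52 0.1  0.06] shift cm [ 0.01  0.08 -0.04]
[-0.17396505  0.73409762  7.91703775] [ 0.23580142 -0.02868796  0.06920527] 0.017334251500717893
```

Call:
move_arm(
  rows=[
    [[0,0,0],[-0.4,0,0],0],
    [[0,0,0],[-0.8,0,0],0],
    [[0,0,0],[-1.2,0,0],0],
    [[0,0,0],[-1.6,0,0],0],
    [[0,0,0],[-2,0,0],0],
    [[0,0,0],[-2,0,0],0],
  ],
)

```text
t: 4.7
tool_pos: [0.5352, 0.2961, 0.0639]
ee_rot: [0.58, -0.405, 0.58, 0.405]
force: [0.3, -0.7, -2.1]
grip_width: 0.0175
```

Run:
```python
from h import *
target((.49,-.146,.12),30);s=observe();print(s["qpos"].round(2))
```

```text
t 4.7 tcp [0.5352 0.2961 0.0639] turn [3.982e+01 2.000e-02 1.000e-02] shift cm [ -5.62 -11.01 -43.05]
[-0.63  0.48  0.02  1.87 -0.01  0.79  0.62]
```

Call:
move_arm(
  rows=[
    [[0,0,0],[-2.5,0,0],0],
    [[0,0,0],[-5.6,0,0],0],
    [[4,0,0],[-5.6,-0.7,-2.7],0],
    [[8,0,0],[-5.6,-1.7,-6.5],0],
    [[12,0,0],[-5.6,-2.7,-10.5],0],
    [[16,0,0],[-5.6,-3.7,-14.5],0],
    [[20,0,0],[-5.6,-4.7,-18.5],0],
    [[24,0,0],[-5.6,-5.7,-22.5],0],
  ],
)

```text
t: 5.37
tool_pos: [0.5101, 0.0634, 0.1192]
ee_rot: [0.652, -0.274, 0.652, 0.274]
force: [0.9, 0.3, -1.8]
grip_width: 0.018
```

Run:
```python
from h import *
target((.49,-.146,.10),30);s=observe();print(s["qpos"].round(2),s["grip_width"],s["force"])
```

```text
t 5.37 tcp [0.5101 0.0634 0.1192] turn [ 1.564e+01 -1.000e-02 -1.000e-02] shift cm [  1.92 -13.2  -16.37]
[-0.41  0.27  0.18  2.06 -0.07  0.82  0.61] 0.018046745735536208 [ 0.9074585   0.34200358 -1.77219277]
```

Call:
move_arm(
  rows=[
    [[4,0,0],[0,-2,-2.8],0],
    [[8,0,0],[0,-4.5,-5.8],0],
    [[11,0,0],[0,-7,-8.8],0],
    [[14,0,0],[0,-9.5,-11.8],0],
    [[15.6,0,0],[0,-11.5,-14.3],0],
    [[15.6,0,0],[0,-12.8,-15.8],0],
    [[15.6,0,0],[1,-12.8,-15.8],0],
    [[15.6,0,0],[2,-12.8,-15.8],0],
  ],
)

```text
t: 6.03
tool_pos: [0.4926, -0.1382, 0.099]
ee_rot: [0.683, -0.184, 0.683, 0.184]
force: [0.2, 0.7, -0.9]
grip_width: 0.0177
```

Run:
```python
from h import *
target((.49,-.146,.039),30);s=observe();print(s["qpos"].round(2),s["grip_width"],s["force"])
```

```text
t 6.03 tcp [ 0.4926 -0.1382  0.099 ] turn [0.11 0.04 0.03] shift cm [ 6.   -0.54 -0.62]
[-0.13  0.3   0.32  2.08 -0.13  0.77  0.81] 0.017743694212836822 [ 0.20920913  0.7347444  -0.91450375]
```

Call:
move_arm(
  rows=[
    [[0,0,0],[2,-0.5,-0.6],0],
    [[0,0,0],[4,-0.5,-0.6],0],
    [[0,0,0],[5.2,-0.5,-0.6],0],
    [[0,0,0],[5.8,-0.5,-0.6],0],
    [[0,0,0],[6.1,-0.5,-0.6],0],
    [[0,0,0],[6.2,-0.5,-0.6],0],
    [[0,0,0],[6.2,-0.5,-0.6],0],
  ],
)

```text
t: 6.62
tool_pos: [0.4897, -0.1438, 0.0374]
ee_rot: [0.682, -0.184, 0.683, 0.185]
force: [0.7, 0.2, -1.9]
grip_width: 0.0176
```

Not touching yet; lower a bit more.

Call:
move_arm(
  rows=[
    [[0,0,0],[0.1,0,0],0],
    [[0,0,0],[0.2,0,0],0],
    [[0,0,0],[0.2,0,0],0],
  ],
)

```text
t: 6.87
tool_pos: [0.4903, -0.144, 0.0371]
ee_rot: [0.683, -0.184, 0.682, 0.185]
force: [-14.6, 4.7, 43.0]
grip_width: 0.0176
```

Call:
move_arm(
  rows=[
    [[0,0,0],[-0.15,0,0],0],
    [[0,0,0],[-0.15,0,0],3.5],
    [[0,0,0],[-0.15,0,0],3.5],
    [[0,0,0],[-0.15,0,0],3.5],
    [[0,0,0],[-4,0,0],3.5],
    [[0,0,0],[-8,0,0],6],
    [[0,0,0],[-12,0,0],6],
    [[0,0,0],[-14,0,0],6],
  ],
)

```text
t: 7.53
tool_pos: [0.4912, -0.1451, 0.1794]
ee_rot: [0.684, -0.185, 0.681, 0.184]
force: [1.2, -0.8, 0.2]
grip_width: 0.0512
```

Run:
```python
from h import *
s=observe();print(s["force"],s["t"],s["tool_pos"])
crop("top","c2",270,190,470,290,4)
```

```text
[ 1.18789002 -0.77547052  0.17476948] 7.5333 [ 0.49121263 -0.1451438   0.17935977]
```

View pics/c2.png

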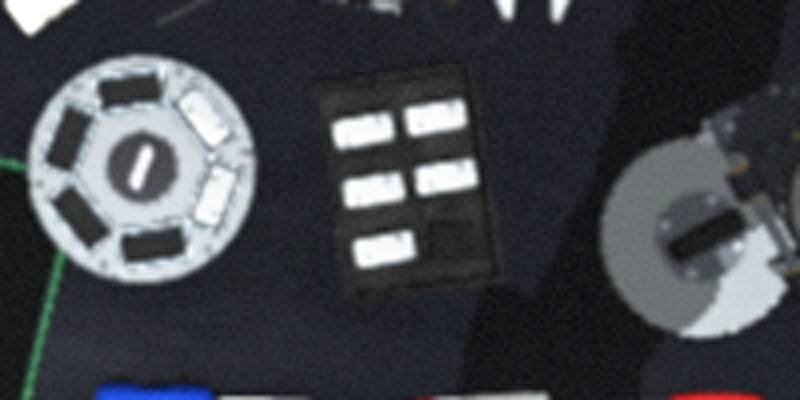

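Run:
```python
from h import *
target((.50,.19,.24),-80)
```

```text
t 7.58 tcp [ 0.4925 -0.1453  0.1814] turn [-69.8    0.16   0.41] shift cm [-5.87 28.58 17.55]
```

Call:
move_arm(
  rows=[
    [[0,0,0],[-5.8,0,0],6],
    [[55,0,0],[-5.8,14,9],6],
    [[110,0,0],[-5.8,28.6,17.6],6],
    [[110,0,0],[-5.8,28.6,17.6],6],
    [[110,0,0],[-5.8,28.6,17.6],6],
    [[110,0,0],[-5.8,28.6,17.6],6],
    [[110,0,0],[-5.8,28.6,17.6],6],
    [[110,0,0],[-5.8,28.6,17.6],6],
  ],
)

```text
t: 8.25
tool_pos: [0.4966, 0.0971, 0.2291]
ee_rot: [0.704, 0.07, 0.704, -0.07]
force: [1.0, 0.2, -0.4]
grip_width: 0.06
```

Run:
```python
from h import *
target((.50,.19,.24),-80);print(observe()["qpos"].round(2))
```

```text
t 8.25 tcp [0.4966 0.0971 0.2291] turn [ 6.861e+01 -1.000e-02 -1.000e-02] shift cm [-1.09  9.18 -1.5 ]
[-0.52  0.12  0.22  1.96 -0.03  1.06 -0.49]
```

Call:
move_arm(
  rows=[
    [[68,0,0],[-1,9.2,-1.5],6],
    [[68,0,0],[-1,9.2,-1.5],6],
    [[68,0,0],[-1,9.2,-1.5],6],
    [[68,0,0],[-1,9.2,-1.5],6],
    [[68,0,0],[-1,9.2,-1.5],6],
    [[68,0,0],[-1,9.2,-1.5],6],
    [[68,0,0],[-1,9.2,-1.5],6],
    [[68,0,0],[-1,9.2,-1.5],6],
  ],
)

```text
t: 8.92
tool_pos: [0.4998, 0.1887, 0.2388]
ee_rot: [0.589, 0.391, 0.589, -0.391]
force: [-0.4, 0.7, -0.4]
grip_width: 0.0596
```

Call:
move_arm(
  rows=[
    [[7,0,0],[0,0,0],6],
    [[7,0,0],[0,0,0],6],
    [[7,0,0],[0,0,0],6],
    [[7,0,0],[0,0,0],6],
    [[7,0,0],[0,0,0],6],
  ],
)

```text
t: 9.33
tool_pos: [0.4999, 0.1886, 0.239]
ee_rot: [0.566, 0.423, 0.566, -0.423]
force: [-0.1, -0.2, 0.1]
grip_width: 0.0602
```

Run:
```python
from h import *
target((.50,.19,.24),-80);print(observe()["qpos"].round(2))
cm=camera_model("wrist"); im=read_camera("wrist"); cv2.imwrite("pics/w2.png",im); np.save("w2.npy",cm,allow_pickle=True)
```

```text
t 9.33 tcp [0.4999 0.1886 0.239 ] turn [ 6.44 -0.    0.01] shift cm [-0.1   0.05 -0.13]
[-0.72  0.16  0.27  1.89 -0.05  1.09 -1.71]
```

View pics/w2.png

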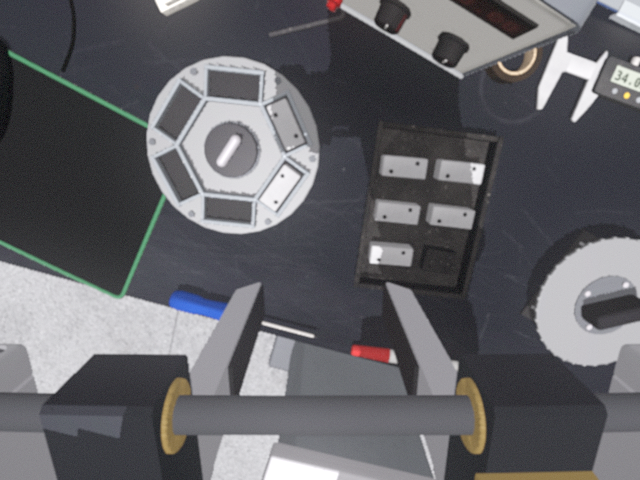

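Run:
```python
import cv2
im=cv2.imread("pics/w2.png")
cv2.imwrite("pics/w2a.png",cv2.resize(im[50:240,140:330],None,fx=3.1578947,fy=3.1578947,interpolation=cv2.INTER_CUBIC)[:600,:600])
cv2.imwrite("pics/w2b.png",cv2.resize(im[115:300,350:510],None,fx=3.2,fy=3.2,interpolation=cv2.INTER_CUBIC))
```

```text
(no output)
```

View pics/w2a.png

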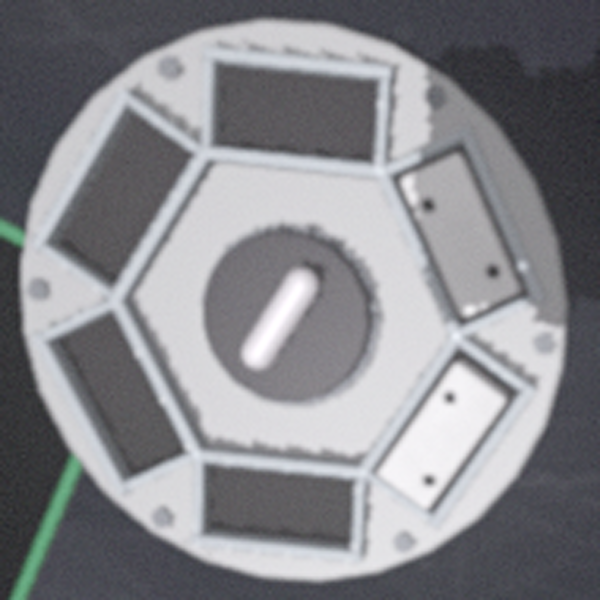

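View pics/w2b.png

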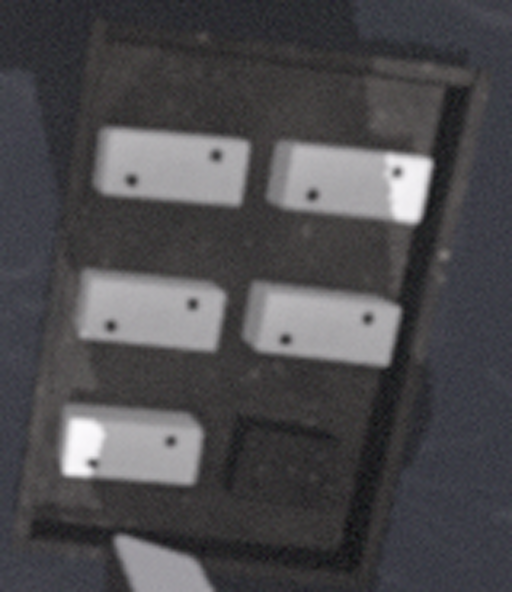

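Run:
```python
from h import *
cm=np.load("w2.npy",allow_pickle=True).item()
fa=lambda u:[(140+(a+.5)/3.1579-.5,50+(b+.5)/3.1579-.5) for a,b in u]
fb=lambda u:[(350+(a+.5)/3.2-.5,115+(b+.5)/3.2-.5) for a,b in u]
s=ray(cm,fa([(171,67),(437,96),(545,342),(404,540),(163,516),(39,289)]),.011)
c=s.mean(0);d=s-c;print("c",c.round(4),np.hypot(d[:,0],d[:,1]).round(4),np.degrees(np.arctan2(d[:,1],d[:,0])).round(1))
b=ray(cm,fa([(305,272),(255,362)]),.031);v=b[0]-b[1];print("bar",b.mean(0).round(4),np.degrees(np.arctan2(v[1],v[0])),np.linalg.norm(v))
# inner hexagon wall-top corners
h=ray(cm,fa([(208,157),(385,168),(457,336),(365,468),(200,455),(121,298)]),.02);d=h-h.mean(0);print("hex",h.mean(0).round(4),np.hypot(d[:,0],d[:,1]).round(4),np.degrees(np.arctan2(d[:,1],d[:,0])).round(1))
D=[(216,155),(131,180),(397,172),(312,194),(192,304),(110,326),(368,318),(286,339),(170,441),(92,463)]
t=ray(cm,fb(D),.022).reshape(5,2,3);print(t.mean(1).round(4));m=t.mean(1)
for i,j in((0,1),(2,3)):
    v=m[j]-m[i];print(np.degrees(np.arctan2(v[1],v[0])))
for i,j in((0,2),(2,4),(1,3)):
    v=m[j]-m[i];print(np.degrees(np.arctan2(v[1],v[0])))
for e in([(100,192),(245,206)],[(80,338),(216,351)],[(273,204),(418,222)],[(248,350),(388,366)],[(62,475),(193,485)]):
    e=ray(cm,fb(e),.022);v=e[1]-e[0];print("edge",np.degrees(np.arctan2(v[1],v[0])))
r=ray(cm,fa([(427,205),(492,272),(449,398),(428,480)]),.030).reshape(2,2,3).mean(1);print("R",r.round(4),np.hypot(*(r-c)[:,:2].T),np.degrees(np.arctan2((r-c)[:,1],(r-c)[:,0])))
```

```text
c [0.5348 0.297  0.011 ] [0.0827 0.0829 0.0829 0.0825 0.0829 0.0832] [  40.3  -20.   -79.6 -139.6  160.3  100.4]
bar [0.5352 0.2966 0.031 ] -16.088124408943067 0.032367702467220094
hex [0.535  0.2961 0.02  ] [0.0533 0.0555 0.0539 0.0536 0.055  0.0539] [  41.1  -19.5  -80.1 -139.3  160.3  100. ]
[[0.5684 0.1236 0.022 ]
 [0.5804 0.0663 0.022 ]
 [0.5213 0.1145 0.022 ]
 [0.5336 0.0572 0.022 ]
 [0.4747 0.1052 0.022 ]]
-78.13687634948853
-77.89839428775072
-169.105733162664
-168.6726820291019
-168.91711628406364
edge -78.85207544727415
edge -79.05828430441044
edge -80.26922415806841
edge -80.07932509389373
edge -78.16244243273997
R [[0.5736 0.2489 0.03  ]
 [0.5121 0.2396 0.03  ]] [0.06173573 0.06172746] [ -51.0936135  -111.58871148]
```

Run:
```python
from h import *
ct,cs=camera_model("top"),camera_model("scene")
def P(c): return np.c_[cv2.Rodrigues(c["rvec"])[0],c["tvec"]]
def u(c,p): return cv2.undistortPoints(np.array(p,float).reshape(-1,1,2),c["camera_matrix"],c["distortion"]).reshape(-1,2).T
X=cv2.triangulatePoints(P(ct),P(cs),u(ct,[(303,148),(381,176)]),u(cs,[(373,167),(418,210)]));print((X[:3]/X[3]).T.round(3))
for z in(.1,.14,.18): print(z,ray(ct,[(303,148),(381,176)],z).round(3)[:,:2].tolist())
w=np.load("w1.npy",allow_pickle=True).item();print(ray(w,[(490,140),(482,340)],0.0).round(3), ray(w,[(490,140),(482,340)],0.13).round(3))
target((.4747,.1052,.10),11);print(observe()["qpos"].round(2))
```

```text
[[0.736 0.32  0.197]
 [0.673 0.09  0.195]]
0.1 [[0.781, 0.309], [0.702, 0.07]]
0.14 [[0.771, 0.308], [0.694, 0.076]]
0.18 [[0.761, 0.307], [0.686, 0.081]]
[[0.717 0.323 0.   ]
 [0.673 0.091 0.   ]] [[0.665 0.34  0.13 ]
 [0.634 0.181 0.13 ]]
t 9.38 tcp [0.4999 0.1885 0.2391] turn [-8.46e+01 -1.00e-02  0.00e+00] shift cm [13.91 -4.76  7.28]
[-0.72  0.16  0.27  1.89 -0.05  1.09 -1.71]
```

Call:
move_arm(
  rows=[
    [[-42,0,0],[6,-2.4,3.6],3.4],
    [[-84.6,0,0],[12,-4.8,7.3],3.4],
    [[-84.6,0,0],[13.9,-4.8,7.3],3.4],
    [[-84.6,0,0],[13.9,-4.8,7.3],3.4],
    [[-84.6,0,0],[13.9,-4.8,7.3],3.4],
    [[-84.6,0,0],[13.9,-4.8,7.3],3.4],
    [[-84.6,0,0],[13.9,-4.8,7.3],3.4],
    [[-84.6,0,0],[13.9,-4.8,7.3],3.4],
  ],
)

```text
t: 10.05
tool_pos: [0.4743, 0.1048, 0.1]
ee_rot: [0.7, 0.098, 0.7, -0.099]
force: [-0.1, -0.2, -0.4]
grip_width: 0.0339
```

Run:
```python
from h import *
target((.4747,.1052,.08),11);print(observe()["qpos"].round(2))
```

```text
t 10.05 tcp [0.4743 0.1048 0.1   ] turn [-2.701e+01 -2.000e-02  1.000e-02] shift cm [2.   0.05 0.03]
[-0.47  0.25  0.14  2.13 -0.05  0.76 -0.58]
```

Call:
move_arm(
  rows=[
    [[-7,0,0],[2,0.05,0],3.4],
    [[-14,0,0],[3,0.05,0],3.4],
    [[-21,0,0],[4,0.05,0],3.4],
    [[-27,0,0],[5,0.05,0],3.4],
    [[-27,0,0],[5.5,0.05,0],3.4],
    [[-27,0,0],[5.5,0.05,0],3.4],
  ],
)

```text
t: 10.55
tool_pos: [0.4739, 0.1051, 0.0443]
ee_rot: [0.704, -0.064, 0.705, 0.064]
force: [-1.2, -0.4, -0.4]
grip_width: 0.0343
```

Run:
```python
from h import *
target((.4747,.1052,.015),11);print(observe()["qpos"].round(2),observe()["force"])
```

```text
t 10.55 tcp [0.4739 0.1051 0.0443] turn [-0.6  -0.09  0.  ] shift cm [ 2.93 -0.01  0.08]
[-0.38  0.34  0.04  2.16 -0.02  0.64 -0.15] [-1.17901405 -0.35183756 -0.38007811]
```

Call:
move_arm(
  rows=[
    [[-0.6,0,0],[1.5,0,0.08],3.4],
    [[-0.6,0,0],[2.6,0,0.08],3.4],
    [[-0.6,0,0],[2.9,0,0.08],3.4],
    [[-0.6,0,0],[2.9,0,0.08],3.4],
    [[-0.6,0,0],[2.9,0,0.08],0],
    [[-0.6,0,0],[2.9,0,0.08],0],
    [[-0.6,0,0],[2.9,0,0.08],0],
    [[-0.6,0,0],[2.9,0,0.08],0],
  ],
  newtons=40,
)

```text
t: 11.22
tool_pos: [0.4756, 0.1058, 0.0168]
ee_rot: [0.704, -0.069, 0.703, 0.069]
force: [-1.8, -0.5, 8.6]
grip_width: 0.019
```

Run:
```python
from h import *
s=observe();print(s["force"],s["ft_torque"],s["tool_pos"],s["grip_width"])
target((.4739,.2859,.08),10)
```

```text
[-1.82042283 -0.48791826  8.58151324] [-0.13029483  0.46861889  0.00908588] [0.47556311 0.1057785  0.01682492] 0.019016463966718307
t 11.22 tcp [0.4756 0.1058 0.0168] turn [ 1.13  0.05 -0.01] shift cm [-6.31 17.71  3.32]
```

Call:
move_arm(
  rows=[
    [[0,0,0],[-3,0,0],0],
    [[0,0,0],[-6.3,0,0],0],
    [[1,0,0],[-6.3,3,0.5],0],
    [[1,0,0],[-6.3,7,1.4],0],
    [[1,0,0],[-6.3,11,2.2],0],
    [[1,0,0],[-6.3,15,3],0],
    [[1,0,0],[-6.3,17.7,3.4],0],
    [[1,0,0],[-6.3,17.7,3.4],0],
  ],
)

```text
t: 11.88
tool_pos: [0.4731, 0.2927, 0.0795]
ee_rot: [0.704, -0.064, 0.704, 0.066]
force: [-1.5, 0.3, -2.2]
grip_width: 0.0192
```

Run:
```python
from h import *
s=observe();print(s["force"],s["grip_width"],s["qpos"].round(2))
target((.4739,.2859,.0245),10)
```

```text
[-1.50894032  0.29921676 -2.23206378] 0.01922593403950447 [-0.66  0.38 -0.02  1.98  0.01  0.77 -0.49]
t 11.88 tcp [0.4731 0.2927 0.0795] turn [ 0.51  0.05 -0.16] shift cm [ 5.5  -0.69 -0.05]
```

Call:
move_arm(
  rows=[
    [[0.5,0,0],[0,-0.6,0],0],
    [[0.5,0,0],[2,-0.6,0],0],
    [[0.5,0,0],[3.2,-0.6,0],0],
    [[0.5,0,0],[3.2,-0.6,0],0],
    [[0.5,0,0],[3.2,-0.6,0],0],
    [[0.5,0,0],[3.2,-0.6,0],0],
  ],
)

```text
t: 12.38
tool_pos: [0.4756, 0.2795, 0.0476]
ee_rot: [0.705, -0.059, 0.705, 0.059]
force: [0.9, 0.3, -1.0]
grip_width: 0.0194
```

Run:
```python
from h import *
s=observe();print(s["force"],s["grip_width"])
target((.4739,.2859,.0255),10)
```

```text
[ 0.90532126  0.26329522 -0.99921251] 0.019410219371357916
t 12.38 tcp [0.4756 0.2795 0.0476] turn [-0.4 -0.   0. ] shift cm [ 2.21  0.66 -0.06]
```

Call:
move_arm(
  rows=[
    [[-0.4,0,0],[0,0.66,-0.06],0],
    [[-0.4,0,0],[0,0.66,-0.06],0],
    [[-0.4,0,0],[1,0.66,-0.06],0],
    [[-0.4,0,0],[1.6,0.66,-0.06],0],
    [[-0.4,0,0],[2.1,0.66,-0.06],0],
    [[-0.4,0,0],[2.2,0.66,-0.06],0],
    [[-0.4,0,0],[2.2,0.66,-0.06],0],
    [[-0.4,0,0],[2.2,0.66,-0.06],0],
  ],
)

```text
t: 13.05
tool_pos: [0.4735, 0.2861, 0.0246]
ee_rot: [0.704, -0.062, 0.705, 0.062]
force: [-0.0, -0.6, -1.4]
grip_width: 0.0191
```

Run:
```python
from h import *
s=observe();print(s["force"],s["grip_width"])
target((.4739,.2859,.0248),10)
```

```text
[-5.41006834e-04 -5.52560539e-01 -1.39254360e+00] 0.019127927016367424
t 13.05 tcp [0.4735 0.2861 0.0246] turn [ 0.06 -0.04  0.02] shift cm [-0.02 -0.03  0.04]
```

Call:
move_arm(
  rows=[
    [[0,0,0],[0,0,0],3],
    [[0,0,0],[0,0,0],3],
    [[0,0,0],[-2,0,0],3],
    [[0,0,0],[-5,-2,0],3.4],
    [[-0.5,0,0],[-5,-6,0.5],3.4],
    [[-0.5,0,0],[-5,-10,1],3.4],
    [[-0.5,0,0],[-5,-14,1.5],3.4],
    [[-0.5,0,0],[-5,-17.7,1.7],3.4],
  ],
)

```text
t: 13.72
tool_pos: [0.5221, 0.1129, 0.0756]
ee_rot: [0.704, -0.065, 0.704, 0.065]
force: [1.5, -1.7, -0.4]
grip_width: 0.034
```

Call:
move_arm(
  rows=[
    [[0,0,0],[0.5,0,0],3.4],
    [[0,0,0],[2,0,0],3.4],
    [[0,0,0],[2.5,0,0],3.4],
    [[0,0,0],[2.5,0,0],3.4],
    [[0,0,0],[2.5,0,0],3.4],
  ],
)

```text
t: 14.13
tool_pos: [0.521, 0.1155, 0.0501]
ee_rot: [0.704, -0.065, 0.704, 0.065]
force: [0.4, -0.3, -0.9]
grip_width: 0.0338
```

Run:
```python
from h import *
s=observe();print(s["force"],s["grip_width"])
target((.5213,.1145,.015),11)
```

```text
[ 0.44921424 -0.31273953 -0.8831659 ] 0.03380677309085593
t 14.13 tcp [0.521  0.1155 0.0501] turn [-0.4  -0.04 -0.  ] shift cm [ 3.51 -0.11  0.01]
```

Call:
move_arm(
  rows=[
    [[-0.4,0,0],[1.5,-0.1,0],3.4],
    [[-0.4,0,0],[3,-0.1,0],3.4],
    [[-0.4,0,0],[3.5,-0.1,0],3.4],
    [[-0.4,0,0],[3.5,-0.1,0],3.4],
    [[-0.4,0,0],[3.5,-0.1,0],0],
    [[-0.4,0,0],[3.5,-0.1,0],0],
    [[-0.4,0,0],[3.5,-0.1,0],0],
    [[-0.4,0,0],[3.5,-0.1,0],0],
  ],
)

```text
t: 14.8
tool_pos: [0.522, 0.1143, 0.016]
ee_rot: [0.704, -0.067, 0.703, 0.068]
force: [-1.7, 0.5, 7.0]
grip_width: 0.0194
```

Run:
```python
from h import *
s=observe();print(s["force"],s["grip_width"])
target((.4951,.3442,.08),-50)
```

```text
[-1.737819    0.54142832  7.0432874 ] 0.019360562314296476
t 14.8 tcp [0.522  0.1143 0.016 ] turn [ 6.096e+01  5.000e-02 -5.000e-02] shift cm [-6.4  23.08  1.74]
```

Call:
move_arm(
  rows=[
    [[0,0,0],[-3,0,0],0],
    [[0,0,0],[-6.4,0,0],0],
    [[7,0,0],[-6.4,3,0.2],0],
    [[14,0,0],[-6.4,7,0.5],0],
    [[21,0,0],[-6.4,11,0.8],0],
    [[28,0,0],[-6.4,15,1.1],0],
    [[35,0,0],[-6.4,19,1.4],0],
    [[42,0,0],[-6.4,23,1.7],0],
  ],
)

```text
t: 15.47
tool_pos: [0.494, 0.3448, 0.0796]
ee_rot: [0.681, 0.189, 0.681, -0.189]
force: [1.0, 1.0, -1.7]
grip_width: 0.0194
```

Call:
move_arm(
  rows=[
    [[7,0,0],[0,0,0],0],
    [[14,0,0],[0,0,0],0],
    [[19,0,0],[0,0,0],0],
    [[19,0,0],[1,0,0],0],
    [[19,0,0],[2.5,0,0],0],
    [[19,0,0],[3,0,0],0],
    [[19,0,0],[3,0,0],0],
    [[19,0,0],[3,0,0],0],
  ],
)

```text
t: 16.13
tool_pos: [0.4944, 0.3426, 0.0489]
ee_rot: [0.642, 0.296, 0.642, -0.297]
force: [0.8, -0.6, -0.9]
grip_width: 0.0191
```

Run:
```python
from h import *
s=observe();print(s["force"],s["grip_width"])
target((.4951,.3442,.0243),-50)
```

```text
[ 0.81096069 -0.59197606 -0.91407799] 0.019099220075784067
t 16.13 tcp [0.4944 0.3426 0.0489] turn [ 0.45 -0.01  0.04] shift cm [ 2.46  0.15 -0.07]
```

Call:
move_arm(
  rows=[
    [[0.4,0,0],[0.2,0.15,-0.07],0],
    [[0.4,0,0],[1,0.15,-0.07],0],
    [[0.4,0,0],[1.8,0.15,-0.07],0],
    [[0.4,0,0],[2.3,0.15,-0.07],0],
    [[0.4,0,0],[2.45,0.15,-0.07],0],
    [[0.4,0,0],[2.45,0.15,-0.07],0],
    [[0.4,0,0],[2.45,0.15,-0.07],0],
  ],
)

```text
t: 16.72
tool_pos: [0.4951, 0.3444, 0.0243]
ee_rot: [0.641, 0.299, 0.641, -0.299]
force: [0.6, -0.3, -0.8]
grip_width: 0.0198
```

Run:
```python
from h import *
s=observe();print(s["force"],s["grip_width"])
target((.4951,.3442,.0243),-50)
target((.5336,.0572,.075),11)
```

```text
[ 0.62328579 -0.32679055 -0.79338584] 0.019822679239153637
t 16.72 tcp [0.4951 0.3444 0.0243] turn [-0.01 -0.    0.02] shift cm [ 0.   -0.01  0.02]
t 16.72 tcp [0.4951 0.3444 0.0243] turn [-6.101e+01 -1.000e-02  2.000e-02] shift cm [ -5.06 -15.51  24.48]
```

Call:
move_arm(
  rows=[
    [[0,0,0],[0,0,0],3],
    [[0,0,0],[0,0,0],3],
    [[0,0,0],[-2,0,0],3],
    [[0,0,0],[-5,0,0],3.4],
    [[-7,0,0],[-5,-2,3],3.4],
    [[-14,0,0],[-5,-4,6.2],3.4],
    [[-21,0,0],[-5,-6,9.5],3.4],
    [[-28,0,0],[-5,-8,12.7],3.4],
  ],
)

```text
t: 17.38
tool_pos: [0.5156, 0.1944, 0.075]
ee_rot: [0.695, 0.133, 0.694, -0.132]
force: [0.2, 0.7, 0.4]
grip_width: 0.0339
```

Run:
```python
from h import *
s=observe();print(s["force"],s["grip_width"])
target((.5336,.0572,.06),11)
```

```text
[0.19643134 0.66360226 0.37874522] 0.033947853380522273
t 17.38 tcp [0.5156 0.1944 0.075 ] turn [-3.261e+01  4.000e-02 -2.000e-02] shift cm [  1.5  -12.09   6.73]
```

Call:
move_arm(
  rows=[
    [[-7,0,0],[0,-3,1.7],3.4],
    [[-14,0,0],[0,-6.5,3.6],3.4],
    [[-21,0,0],[0,-9.5,5.3],3.4],
    [[-28,0,0],[1,-12,6.7],3.4],
    [[-33,0,0],[2,-12,6.7],3.4],
    [[-33,0,0],[2.5,-12,6.7],3.4],
    [[-33,0,0],[2.5,-12,6.7],3.4],
    [[-33,0,0],[2.5,-12,6.7],3.4],
  ],
)

```text
t: 18.05
tool_pos: [0.5325, 0.0605, 0.0497]
ee_rot: [0.704, -0.067, 0.704, 0.067]
force: [0.9, 0.5, -0.3]
grip_width: 0.0342
```

Run:
```python
from h import *
s=observe();print(s["force"],s["grip_width"])
target((.5336,.0572,.015),11)
```

```text
[ 0.87570903  0.54114296 -0.26100659] 0.03422678351669553
t 18.05 tcp [0.5325 0.0605 0.0497] turn [-0.14 -0.02 -0.02] shift cm [ 3.46 -0.34  0.05]
```

Call:
move_arm(
  rows=[
    [[0,0,0],[1,-0.34,0.05],3.4],
    [[0,0,0],[2.6,-0.34,0.05],3.4],
    [[0,0,0],[3.45,-0.34,0.05],3.4],
    [[0,0,0],[3.45,-0.34,0.05],3.4],
    [[0,0,0],[3.45,-0.34,0.05],0],
    [[0,0,0],[3.45,-0.34,0.05],0],
    [[0,0,0],[3.45,-0.34,0.05],0],
    [[0,0,0],[3.45,-0.34,0.05],0],
  ],
)

```text
t: 18.72
tool_pos: [0.5341, 0.0563, 0.0157]
ee_rot: [0.704, -0.068, 0.704, 0.068]
force: [0.1, 0.8, 0.3]
grip_width: 0.0194
```

Run:
```python
from h import *
s=observe();print(s["force"],s["grip_width"])
target((.5562,.3550,.08),70)
```

```text
[0.14855149 0.83190541 0.33814119] 0.019402555354792413
t 18.72 tcp [0.5341 0.0563 0.0157] turn [-5.901e+01  4.000e-02  2.000e-02] shift cm [-6.43 28.9   7.87]
```

Call:
move_arm(
  rows=[
    [[0,0,0],[-3,0,0],0],
    [[0,0,0],[-6.4,0,0],0],
    [[-7,0,0],[-6.4,3,0.8],0],
    [[-14,0,0],[-6.4,7,1.9],0],
    [[-21,0,0],[-6.4,11,3],0],
    [[-28,0,0],[-6.4,15,4.1],0],
    [[-35,0,0],[-6.4,19,5.2],0],
    [[-42,0,0],[-6.4,23,6.3],0],
  ],
)

```text
t: 19.38
tool_pos: [0.5517, 0.2959, 0.0797]
ee_rot: [0.632, -0.317, 0.632, 0.317]
force: [0.9, -0.5, -1.5]
grip_width: 0.0195
```

Run:
```python
from h import *
s=observe();print(s["force"],s["grip_width"])
target((.5562,.3550,.05),70)
```

```text
[ 0.91532624 -0.47264266 -1.4646168 ] 0.019533726142172227
t 19.38 tcp [0.5517 0.2959 0.0797] turn [-16.69   0.03   0.02] shift cm [2.98 3.17 5.  ]
```

Call:
move_arm(
  rows=[
    [[-7,0,0],[0,1.6,2.5],0],
    [[-14,0,0],[0,3.1,5],0],
    [[-16.8,0,0],[1,3.1,5],0],
    [[-16.8,0,0],[2.5,3.1,5],0],
    [[-16.8,0,0],[3,3.1,5],0],
    [[-16.8,0,0],[3,3.1,5],0],
    [[-16.8,0,0],[3,3.1,5],0],
  ],
)

```text
t: 19.97
tool_pos: [0.5572, 0.3521, 0.0494]
ee_rot: [0.58, -0.404, 0.58, 0.404]
force: [0.0, -0.1, -1.0]
grip_width: 0.0194
```

Run:
```python
from h import *
s=observe();print(s["force"],s["grip_width"])
target((.5562,.3550,.024),70)
```

```text
[ 0.03853447 -0.09608392 -0.9785716 ] 0.01942283682078048
t 19.97 tcp [0.5572 0.3521 0.0494] turn [-0.27 -0.02 -0.  ] shift cm [2.54 0.19 0.24]
```

Call:
move_arm(
  rows=[
    [[-0.2,0,0],[0.2,0.19,0.24],0],
    [[-0.2,0,0],[1,0.19,0.24],0],
    [[-0.2,0,0],[1.9,0.19,0.24],0],
    [[-0.2,0,0],[2.4,0.19,0.24],0],
    [[-0.2,0,0],[2.5,0.19,0.24],0],
    [[-0.2,0,0],[2.5,0.19,0.24],0],
    [[-0.2,0,0],[2.5,0.19,0.24],0],
  ],
)

```text
t: 20.55
tool_pos: [0.556, 0.3553, 0.0236]
ee_rot: [0.579, -0.405, 0.579, 0.406]
force: [-0.6, 0.7, -1.4]
grip_width: 0.0194
```

Run:
```python
from h import *
s=observe();print(s["force"],s["grip_width"])
target((.5562,.3550,.024),70)
target((.5684,.1236,.075),11)
```

```text
[-0.64606521  0.66697584 -1.40032692] 0.01935006256202428
t 20.55 tcp [0.556  0.3553 0.0236] turn [-0.01 -0.03 -0.02] shift cm [-0.04 -0.03 -0.02]
t 20.55 tcp [0.556  0.3553 0.0236] turn [ 5.899e+01 -3.000e-02 -1.000e-02] shift cm [ -5.13  -9.1  -21.35]
```

Call:
move_arm(
  rows=[
    [[0,0,0],[0,0,0],3],
    [[0,0,0],[0,0,0],3],
    [[0,0,0],[-2,0,0],3],
    [[0,0,0],[-5,0,0],3.4],
    [[7,0,0],[-5,-1.3,-3],3.4],
    [[14,0,0],[-5,-2.8,-6.6],3.4],
    [[21,0,0],[-5,-4.4,-10.3],3.4],
    [[28,0,0],[-5,-6,-14],3.4],
  ],
)

```text
t: 21.22
tool_pos: [0.5646, 0.202, 0.0745]
ee_rot: [0.661, -0.251, 0.661, 0.252]
force: [1.2, -0.2, 0.6]
grip_width: 0.0343
```

Run:
```python
from h import *
s=observe();print(s["force"],s["grip_width"])
target((.5684,.1236,.05),11)
```

```text
[ 1.22585254 -0.2268984   0.63027145] 0.034259771643045486
t 21.22 tcp [0.5646 0.202  0.0745] turn [30.68  0.05 -0.  ] shift cm [ 2.45 -6.11 -4.93]
```

Call:
move_arm(
  rows=[
    [[7,0,0],[0,-2,-1.6],3.4],
    [[14,0,0],[0,-4,-3.2],3.4],
    [[21,0,0],[0,-6,-4.9],3.4],
    [[28,0,0],[1,-6,-4.9],3.4],
    [[31,0,0],[2,-6,-4.9],3.4],
    [[31,0,0],[2.5,-6,-4.9],3.4],
    [[31,0,0],[2.5,-6,-4.9],3.4],
    [[31,0,0],[2.5,-6,-4.9],3.4],
  ],
)

```text
t: 21.88
tool_pos: [0.5682, 0.1264, 0.0491]
ee_rot: [0.704, -0.069, 0.704, 0.069]
force: [-0.4, -1.0, 0.4]
grip_width: 0.0341
```

Run:
```python
from h import *
s=observe();print(s["force"],s["grip_width"])
target((.5684,.1236,.015),11)
```

```text
[-0.37896344 -1.03814558  0.36949585] 0.03405486409018316
t 21.88 tcp [0.5682 0.1264 0.0491] turn [ 0.16 -0.03 -0.01] shift cm [ 3.41 -0.28 -0.03]
```

Call:
move_arm(
  rows=[
    [[0,0,0],[1,-0.28,0],3.4],
    [[0,0,0],[2.6,-0.28,0],3.4],
    [[0,0,0],[3.4,-0.28,0],3.4],
    [[0,0,0],[3.4,-0.28,0],3.4],
    [[0,0,0],[3.4,-0.28,0],0],
    [[0,0,0],[3.4,-0.28,0],0],
    [[0,0,0],[3.4,-0.28,0],0],
    [[0,0,0],[3.4,-0.28,0],0],
  ],
)

```text
t: 22.55
tool_pos: [0.5692, 0.1234, 0.0157]
ee_rot: [0.704, -0.068, 0.704, 0.068]
force: [-0.8, -0.9, 0.4]
grip_width: 0.0194
```

Run:
```python
from h import *
s=observe();print(s["force"],s["grip_width"])
target((.5961,.3075,.08),10)
```

```text
[-0.83823336 -0.94088958  0.35868275] 0.019443878772288446
t 22.55 tcp [0.5692 0.1234 0.0157] turn [ 1.    0.05 -0.01] shift cm [-6.42 17.56  6.16]
```

Call:
move_arm(
  rows=[
    [[0,0,0],[-3,0,0],0],
    [[0,0,0],[-6.4,0,0],0],
    [[1,0,0],[-6.4,3,0.3],0],
    [[1,0,0],[-6.4,7,1],0],
    [[1,0,0],[-6.4,11,2.5],0],
    [[1,0,0],[-6.4,15,4.3],0],
    [[1,0,0],[-6.4,17.5,6.1],0],
    [[1,0,0],[-6.4,17.5,6.1],0],
  ],
)

```text
t: 23.22
tool_pos: [0.5956, 0.315, 0.0795]
ee_rot: [0.705, -0.063, 0.704, 0.065]
force: [-1.8, -0.2, -1.6]
grip_width: 0.0195
```

Call:
move_arm(
  rows=[
    [[0,0,0],[1,0,0],0],
    [[0,0,0],[2.5,0,0],0],
    [[0,0,0],[3,0,0],0],
    [[0,0,0],[3,0,0],0],
    [[0,0,0],[3,0,0],0],
  ],
)

```text
t: 23.63
tool_pos: [0.5953, 0.3057, 0.049]
ee_rot: [0.704, -0.061, 0.705, 0.061]
force: [0.7, -1.1, -1.4]
grip_width: 0.0192
```

Run:
```python
from h import *
s=observe();print(s["force"],s["grip_width"])
target((.5961,.3075,.024),10)
```

```text
[ 0.74328288 -1.0751169  -1.39141958] 0.01917499251549364
t 23.63 tcp [0.5953 0.3057 0.049 ] turn [-0.07 -0.04  0.03] shift cm [2.5  0.17 0.11]
```

Call:
move_arm(
  rows=[
    [[0,0,0],[0.2,0.17,0.11],0],
    [[0,0,0],[1,0.17,0.11],0],
    [[0,0,0],[1.9,0.17,0.11],0],
    [[0,0,0],[2.4,0.17,0.11],0],
    [[0,0,0],[2.5,0.17,0.11],0],
    [[0,0,0],[2.5,0.17,0.11],0],
    [[0,0,0],[2.5,0.17,0.11],0],
  ],
)

```text
t: 24.22
tool_pos: [0.5959, 0.3084, 0.0236]
ee_rot: [0.704, -0.062, 0.705, 0.061]
force: [0.1, 0.8, -0.5]
grip_width: 0.0194
```

Run:
```python
from h import *
s=observe();print(s["force"],s["grip_width"])
target((.5961,.3075,.024),10)
target((.47,.05,.28),10)
```

```text
[ 0.1353823   0.76715705 -0.50433932] 0.019404341991385674
t 24.22 tcp [0.5959 0.3084 0.0236] turn [-0.01 -0.04  0.01] shift cm [-0.04 -0.09 -0.  ]
t 24.22 tcp [0.5959 0.3084 0.0236] turn [-0.01 -0.04  0.01] shift cm [-25.63 -23.27 -16.9 ]
```

Call:
move_arm(
  rows=[
    [[0,0,0],[0,0,0],3],
    [[0,0,0],[0,0,0],3],
    [[0,0,0],[-2,0,0],3],
    [[0,0,0],[-6,0,0],5],
    [[0,0,0],[-10,0,-2],5],
    [[0,0,0],[-14,-2,-4],5],
    [[0,0,0],[-17,-5,-6],5],
    [[0,0,0],[-20,-8,-8],5],
  ],
)

```text
t: 24.88
tool_pos: [0.5368, 0.2299, 0.2129]
ee_rot: [0.705, -0.062, 0.704, 0.062]
force: [0.5, -0.6, 0.4]
grip_width: 0.0494
```

Run:
```python
from h import *
target((.48,-.146,.235),30)
```

```text
t 24.88 tcp [0.5368 0.2299 0.2129] turn [-19.91   0.08  -0.03] shift cm [ -2.25 -36.01 -12.17]
```

Call:
move_arm(
  rows=[
    [[0,0,0],[-2,-36,-12.1],5],
    [[0,0,0],[-2,-36,-12.1],5],
    [[0,0,0],[-2,-36,-12.1],5],
    [[0,0,0],[-2,-36,-12.1],5],
    [[-5,0,0],[-2,-36,-12.1],5],
    [[-10,0,0],[-2,-36,-12.1],5],
    [[-15,0,0],[-2,-36,-12.1],5],
    [[-20,0,0],[-2,-36,-12.1],5],
  ],
)

```text
t: 25.55
tool_pos: [0.4872, -0.1011, 0.2291]
ee_rot: [0.683, -0.184, 0.682, 0.184]
force: [1.8, -0.6, -1.1]
grip_width: 0.05
```

Run:
```python
from h import *
target((.48,-.146,.235),30)
```

```text
t 25.55 tcp [ 0.4872 -0.1011  0.2291] turn [0.24 0.05 0.02] shift cm [-0.59 -3.51 -2.88]
```

Call:
move_arm(
  rows=[
    [[0,0,0],[-0.6,-3,-2.6],5],
    [[0,0,0],[-0.6,-3,-2.6],5],
    [[0,0,0],[-0.6,-3,-2.6],5],
    [[0,0,0],[-0.6,-3,-2.6],5],
  ],
)

```text
t: 25.88
tool_pos: [0.4804, -0.1379, 0.2347]
ee_rot: [0.683, -0.183, 0.683, 0.183]
force: [-0.5, 0.7, -0.1]
grip_width: 0.0497
```

Run:
```python
from h import *
cm=camera_model("wrist"); im=read_camera("wrist"); np.save("w3.npy",cm,allow_pickle=True); t=read_camera("top")
a=proj(cm,[(.49,-.146,.05)])[0];print(a)
x,y=[int(np.clip(v,100,m-100)) for v,m in zip(a,(640,480))]
print(x,y)
A=cv2.resize(im[y-100:y+100,x-100:x+100],(400,400),interpolation=cv2.INTER_CUBIC)
B=cv2.resize(t[190:290,265:365],(400,400),interpolation=cv2.INTER_CUBIC)
cv2.imwrite("pics/m3.png",np.hstack([A,B])); cv2.imwrite("pics/w3.png",im)
```

```text
[326.83027273 231.4801507 ]
326 231
```

View pics/m3.png

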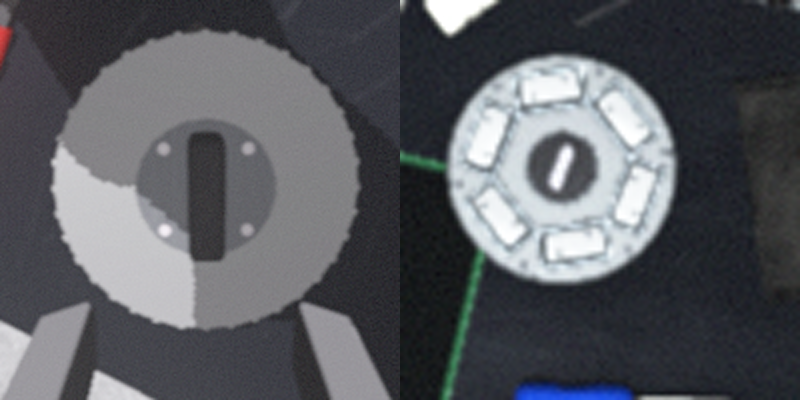

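Run:
```python
from h import *
cm=np.load("w3.npy",allow_pickle=True).item()
s=ray(cm,[(226+a/2-.25,131+b/2-.25) for a,b in [(164,148),(247,148),(164,230),(247,230)]],.032);print(s.mean(0).round(4))
for a,b in((0,1),(2,3),(0,2),(1,3)):
    v=s[b]-s[a];print(np.degrees(np.arctan2(v[1],v[0])).round(1))
target((*s.mean(0)[:2],.06),30)
```

```text
[ 0.4908 -0.1437  0.032 ]
30.0
30.0
-60.7
-58.9
t 25.98 tcp [ 0.4806 -0.137   0.2344] turn [ 0.08 -0.   -0.02] shift cm [17.44 -1.1   0.56]
```

Call:
move_arm(
  rows=[
    [[0,0,0],[4,-1.1,0.55],5],
    [[0,0,0],[8,-1.1,0.55],5],
    [[0,0,0],[12,-1.1,0.55],5],
    [[0,0,0],[15,-1.1,0.55],5],
    [[0,0,0],[17,-1.1,0.55],5],
    [[0,0,0],[17.5,-1.1,0.55],5],
    [[0,0,0],[17.5,-1.1,0.55],5],
    [[0,0,0],[17.5,-1.1,0.55],5],
  ],
)

```text
t: 26.65
tool_pos: [0.4912, -0.1445, 0.0603]
ee_rot: [0.683, -0.183, 0.683, 0.183]
force: [-0.2, -1.2, 0.4]
grip_width: 0.0502
```

Run:
```python
from h import *
target((.4907,-.1438,.0375),30)
```

```text
t 26.65 tcp [ 0.4912 -0.1445  0.0603] turn [0.04 0.02 0.01] shift cm [ 2.28  0.09 -0.01]
```

Call:
move_arm(
  rows=[
    [[0,0,0],[1,0.08,0],5],
    [[0,0,0],[2,0.08,0],5],
    [[0,0,0],[2.3,0.08,0],5],
    [[0,0,0],[2.3,0.08,0],0],
    [[0,0,0],[2.3,0.08,0],0],
    [[0,0,0],[2.3,0.08,0],0],
    [[0,0,0],[2.3,0.08,0],0],
    [[0,0,0],[2.3,0.08,0],0],
  ],
  newtons=50,
)

```text
t: 27.32
tool_pos: [0.4903, -0.1444, 0.0368]
ee_rot: [0.683, -0.183, 0.683, 0.183]
force: [0.4, 0.3, 0.5]
grip_width: 0.0201
```

Run:
```python
from h import *
s=observe();print(s["force"],s["grip_width"])
target((.5352,.2963,.12),70)
```

```text
[0.36226961 0.27679632 0.48514408] 0.020078616737273722
t 27.32 tcp [ 0.4903 -0.1444  0.0368] turn [-4.001e+01  1.000e-02  2.000e-02] shift cm [-8.31 35.92 25.91]
```

Call:
move_arm(
  rows=[
    [[0,0,0],[0,0,0],0],
    [[0,0,0],[0,0,0],0],
    [[0,0,0],[0,0,0],0],
    [[0,0,0],[-2,0,0],0],
    [[0,0,0],[-5,0,0],0],
    [[0,0,0],[-8.3,0,0],0],
    [[0,0,0],[-8.3,2,1.5],0],
    [[0,0,0],[-8.3,5,3.6],0],
  ],
)

```text
t: 27.98
tool_pos: [0.4972, -0.0852, 0.1215]
ee_rot: [0.685, -0.182, 0.682, 0.181]
force: [0.6, 0.5, -3.7]
grip_width: 0.0179
```

Run:
```python
from h import *
s=observe();print(s["force"],s["grip_width"])
target((.5352,.2963,.12),70)
```

```text
[ 0.5936726   0.49885321 -3.74808411] 0.017874484259326077
t 27.98 tcp [ 0.4972 -0.0852  0.1215] turn [-40.31   0.1    0.19] shift cm [ 0.13 31.26 22.2 ]
```

Call:
move_arm(
  rows=[
    [[-5,0,0],[0,3,2.2],0],
    [[-10,0,0],[0,6,4.3],0],
    [[-15,0,0],[0,9,6.5],0],
    [[-20,0,0],[0,12,8.7],0],
    [[-25,0,0],[0,15,10.8],0],
    [[-30,0,0],[0,18,13],0],
    [[-35,0,0],[0,21,15.1],0],
    [[-40,0,0],[0,24,17.3],0],
  ],
)

```text
t: 28.65
tool_pos: [0.5258, 0.2129, 0.1195]
ee_rot: [0.578, -0.407, 0.579, 0.407]
force: [1.0, 0.5, -1.5]
grip_width: 0.0178
```

Run:
```python
from h import *
s=observe();print(s["force"],s["grip_width"])
target((.5352,.2963,.12),70)
```

```text
[ 0.97403544  0.47075746 -1.45467586] 0.017780240278517122
t 28.65 tcp [0.5258 0.2129 0.1195] turn [ 0.23 -0.02 -0.02] shift cm [-0.05  1.93  8.16]
```

Call:
move_arm(
  rows=[
    [[0,0,0],[0,0.8,3],0],
    [[0,0,0],[0,1.4,5.5],0],
    [[0,0,0],[0,1.8,7.4],0],
    [[0,0,0],[1,1.8,7.4],0],
    [[0,0,0],[2.5,1.8,7.4],0],
    [[0,0,0],[3,1.8,7.4],0],
    [[0,0,0],[3,1.8,7.4],0],
    [[0,0,0],[3,1.8,7.4],0],
  ],
)

```text
t: 29.32
tool_pos: [0.5346, 0.2864, 0.0895]
ee_rot: [0.579, -0.405, 0.58, 0.405]
force: [-0.1, 0.4, -1.7]
grip_width: 0.0174
```

Run:
```python
from h import *
s=observe();print(s["force"],s["grip_width"])
target((.5352,.2964,.065),70)
im=read_camera("scene")[180:310,250:400];cv2.imwrite("pics/s4.png",cv2.resize(im,None,fx=4,fy=4,interpolation=cv2.INTER_CUBIC))
```

```text
[-0.14226405  0.35364805 -1.72449273] 0.017425844353413485
t 29.32 tcp [0.5346 0.2864 0.0895] turn [-0.05 -0.04 -0.03] shift cm [2.45 0.28 0.96]
```

View pics/s4.png

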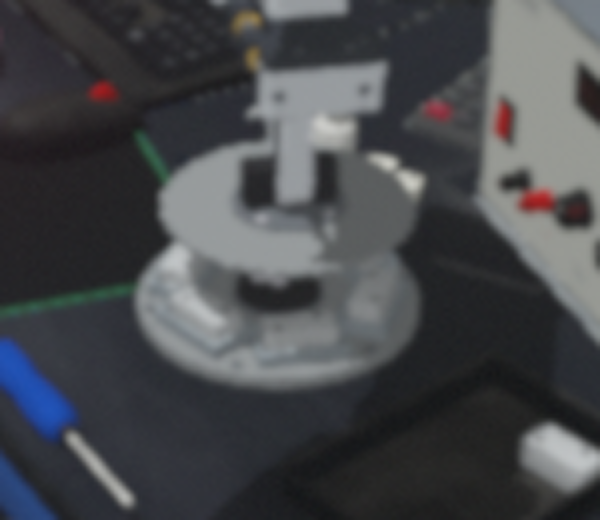

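Call:
move_arm(
  rows=[
    [[0,0,0],[0,0.28,0.96],0],
    [[0,0,0],[0.5,0.28,0.96],0],
    [[0,0,0],[1.2,0.28,0.96],0],
    [[0,0,0],[1.2,0.28,0.96],0],
    [[0,0,0],[1.2,0.28,0.96],0],
  ],
)

```text
t: 29.78
tool_pos: [0.5349, 0.2967, 0.077]
ee_rot: [0.579, -0.406, 0.58, 0.406]
force: [-0.6, 0.9, -1.5]
grip_width: 0.0176
```

Run:
```python
from h import *
s=observe();print(s["force"],s["grip_width"])
target((.5350,.2966,.058),70)
```

```text
[-0.5508862   0.88352336 -1.53030084] 0.017623555415567316
t 29.78 tcp [0.5349 0.2967 0.077 ] turn [-0.01 -0.05 -0.04] shift cm [ 1.9  -0.01 -0.  ]
```

Call:
move_arm(
  rows=[
    [[0,0,0],[0.4,0,0],0],
    [[0,0,0],[0.8,0,0],0],
    [[0,0,0],[1.2,0,0],0],
    [[0,0,0],[1.6,0,0],0],
    [[0,0,0],[1.9,0,0],0],
    [[0,0,0],[1.9,0,0],0],
  ],
)

```text
t: 30.28
tool_pos: [0.5349, 0.2967, 0.0577]
ee_rot: [0.579, -0.406, 0.58, 0.406]
force: [-0.4, -0.1, -1.7]
grip_width: 0.0175
```

Call:
move_arm(
  rows=[
    [[0,0,0],[0.4,0,0],0],
    [[0,0,0],[0.8,0,0],0],
    [[0,0,0],[1.1,0,0],0],
    [[0,0,0],[1.3,0,0],0],
    [[0,0,0],[1.35,0,0],0],
    [[0,0,0],[1.35,0,0],0],
  ],
)

```text
t: 30.78
tool_pos: [0.5356, 0.2972, 0.0453]
ee_rot: [0.58, -0.406, 0.579, 0.406]
force: [-1.6, -0.7, 7.4]
grip_width: 0.0175
```

Call:
move_arm(
  rows=[
    [[0,0,0],[0.1,0,0],0],
    [[6,0,0],[0.1,0,0],0],
    [[12,0,0],[0.1,0,0],0],
    [[18,0,0],[0.1,0,0],0],
    [[24,0,0],[0.1,0,0],0],
    [[30,0,0],[0.1,0,0],0],
    [[36,0,0],[0.1,0,0],0],
    [[42,0,0],[0.1,0,0],0],
  ],
)

```text
t: 31.45
tool_pos: [0.536, 0.2974, 0.0447]
ee_rot: [0.687, -0.169, 0.686, 0.169]
force: [-0.5, 0.4, 7.1]
grip_width: 0.0177
```

Run:
```python
from h import *
s=observe();print(s["force"],s["ft_torque"],s["grip_width"])
target((.5350,.2966,.0443),-20)
```

```text
[-0.52311414  0.44430928  7.09486775] [-0.15237443  0.04471181  0.08608187] 0.01767315278754812
t 31.45 tcp [0.536  0.2974 0.0447] turn [ 4.77e+01  8.00e-02 -4.00e-02] shift cm [ 0.04 -0.02 -0.13]
```

Call:
move_arm(
  rows=[
    [[6,0,0],[0,0,0],0],
    [[12,0,0],[0,0,0],0],
    [[18,0,0],[0,0,0],0],
    [[24,0,0],[0,0,0],0],
    [[30,0,0],[0,0,0],0],
    [[36,0,0],[0,0,0],0],
    [[42,0,0],[0,0,0],0],
    [[48,0,0],[0,0,0],0],
  ],
)

```text
t: 32.12
tool_pos: [0.536, 0.2974, 0.0447]
ee_rot: [0.696, 0.125, 0.696, -0.124]
force: [0.3, -0.3, 7.3]
grip_width: 0.0174
```

Call:
move_arm(
  rows=[
    [[0.5,0,0],[0,0,0],0],
    [[1,0,0],[0,0,0],0],
    [[1,0,0],[0,0,0],0],
  ],
)

```text
t: 32.37
tool_pos: [0.536, 0.2974, 0.0447]
ee_rot: [0.696, 0.129, 0.695, -0.129]
force: [-0.5, 0.3, 7.9]
grip_width: 0.0178
```

Run:
```python
from h import *
s=observe();print(s["force"],s["ft_torque"],s["grip_width"])
target((.5350,.2966,.0443),-20)
```

```text
[-0.46326885  0.25262033  7.8917927 ] [-0.17526168  0.1279037   0.07646426] 0.01775044423060843
t 32.37 tcp [0.536  0.2974 0.0447] turn [-1.04  0.06 -0.07] shift cm [ 0.04 -0.11 -0.06]
```

Call:
move_arm(
  rows=[
    [[-1,0,0],[-0.15,0,0],0],
    [[-1,0,0],[-0.3,0,0],0],
    [[-1,0,0],[-0.45,0,0],0],
    [[-1,0,0],[-0.5,0,0],0],
    [[-1,0,0],[-0.5,0,0],0],
  ],
)

```text
t: 32.78
tool_pos: [0.5359, 0.2974, 0.0496]
ee_rot: [0.697, 0.123, 0.696, -0.122]
force: [0.2, 1.5, 5.7]
grip_width: 0.0176
```

Call:
move_arm(
  rows=[
    [[0,0,0],[-0.15,0,0],0],
    [[0,0,0],[-0.15,0,0],0],
  ],
)

```text
t: 32.95
tool_pos: [0.5358, 0.2973, 0.0502]
ee_rot: [0.697, 0.123, 0.696, -0.123]
force: [6.8, 3.3, -9.5]
grip_width: 0.018
```

Call:
move_arm(
  rows=[
    [[0,0,0],[0.1,0,0],0],
    [[0,0,0],[0.1,0,0],3.5],
    [[0,0,0],[0.1,0,0],3.5],
    [[0,0,0],[0.1,0,0],3.5],
    [[0,0,0],[-3,0,0],4],
    [[0,0,0],[-7,0,0],6],
    [[0,0,0],[-11,0,0],6],
    [[0,0,0],[-15,0,0],6],
  ],
)

```text
t: 33.62
tool_pos: [0.5348, 0.2964, 0.2021]
ee_rot: [0.696, 0.123, 0.697, -0.123]
force: [-0.2, 1.3, 1.0]
grip_width: 0.0566
```

Call:
move_arm(
  rows=[
    [[0,0,0],[-4,-2,0],6],
    [[0,0,0],[-4,-2,0],6],
    [[0,0,0],[-4,-2,0],6],
    [[0,0,0],[-4,-2,0],6],
  ],
)

```text
t: 33.95
tool_pos: [0.528, 0.2783, 0.2401]
ee_rot: [0.696, 0.123, 0.697, -0.123]
force: [0.8, -0.3, -0.8]
grip_width: 0.0598
```

Run:
```python
from h import *
s=observe();print(s["force"],s["t"],s["tool_pos"])
cm=camera_model("wrist"); im=read_camera("wrist"); np.save("w5.npy",cm,allow_pickle=True);sc=read_camera("scene")
a=proj(cm,[(.535,.297,.04)])[0];x,y=[int(np.clip(v,100,m-100)) for v,m in zip(a,(640,480))];print(x,y)
cv2.imwrite("pics/m5.png",np.hstack([cv2.resize(im[y-100:y+100,x-100:x+100],(400,400),interpolation=cv2.INTER_CUBIC),cv2.resize(sc[190:320,260:390],(400,400),interpolation=cv2.INTER_CUBIC)]))
```

```text
[ 0.77525159 -0.27887053 -0.81534587] 33.95 [0.52801514 0.2782627  0.24008768]
323 196
```

View pics/m5.png

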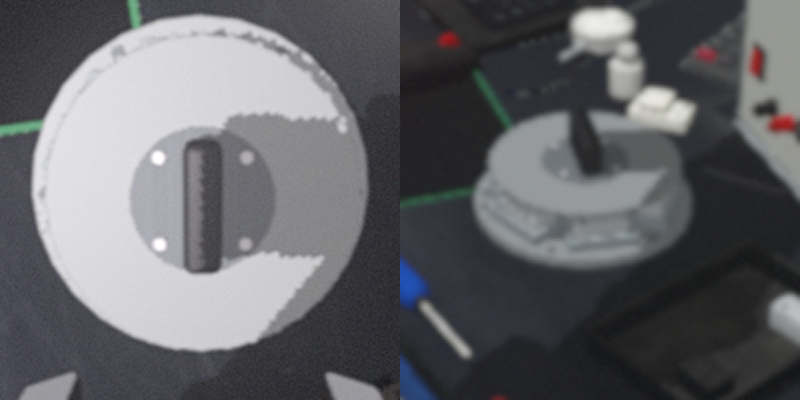

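The lid is down and level with the grip square across the crossbar, as at the start. All six pockets showed a block before it went on. Handing in.

```bash
python3 -c "
from cell import *
print(job_done())"
```

```text
the job is handed in; nothing more can be done
None
```

The carrier is topped up and the lid locked again; I handed the job in at about 34 s on the robot's clock.

- **What I did:** I pressed the lid down, turned it a quarter turn anticlockwise and set it on the ribbed mat. I then laid four steel spares flat in the four empty pockets. I left alone the two blocks already there, the fifth spare, the black plastic block and the pink look-alike. Last, I put the lid back along the crossbar, pressed it and turned it a quarter turn clockwise so it rose into its seat.
- **Last checks:** A top view before the lid went on showed all six pockets filled. After locking, an upward tug of about 1 mm met roughly 9.5 N, so the crossbar was holding the lid. The final pictures show the lid level and centred, with its grip square across the crossbar and the gripper clear.
- **Anything off:** No check failed. When I set the lid on the mat, the wrist force briefly reached 43 N through the held lid, well under the 120 N limit. I saw no sign of the lid being knocked or of the grip slackening.

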